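# Cap the casting box and hold it level over its drain rack

## Task

Press both yellow caps of the white casting box fully home while it stands on its drain rack, then lift the box by its blue fin and hold it still and level in the air, at least 10 cm clear above the rack and still over its middle, for three seconds. Keep the box level all the way, do not disturb the jar, the bin or the blue hand tool, and finish while still holding the box up: do not put it down or let go.

Things in the scene. Friction and masses are not known exactly. Their poses are not given: they have to be found in the camera images.
- rack: Aluminium drain rack, fixed to the bench: a tray 150 (its x) by 250 (its y) mm with a 12 mm rim and three dark ribs across it whose tops, on which the casting box stands, are 20 mm above the bench. Origin: centre of its underside, on the bench; z up.
- box: White casting box, loose, 0.27 to 0.53 kg, centre of mass on its middle axis: 100 (its x) by 180 (its y) by 40 mm high. Origin: centre of its underside (20 mm above the bench when on the rack); z up. On top, in the middle, stands a blue upright fin; on top at its y = +62 and -62 mm (x = 0) sit the two yellow caps.
- box_fin (a point): Centre of the graspable part of the blue fin of the casting box, 66 mm above the box's underside; axes are the box's. The fin is 12 mm thick along the box's x (close the fingers along this direction), 44 mm wide along its y, and rises 46 mm from the box's top (40 mm above the underside) to 86 mm above the underside.
- cap_a (a joint): Slide of the yellow cap at the box's +y end, in m: 0 = pulled out (gap of 10 mm under its head), 0.010 = fully home, head seated on its grey collar. It starts between 0 and 0.004, stays where it is left, and slides down under a push of about 4 N until it meets a hard stop.
- cap_b (a joint): The same for the yellow cap at the box's -y end.
- cap_a_top (a point): Centre of the flat top of the yellow cap at the box's +y end (head 26 mm across, 8 mm thick); moves with the cap. When fully home it is 52 mm above the box's underside, 12 mm above the box's top; 62 mm above the underside when pulled right out.
- cap_b_top (a point): The same for the yellow cap at the box's -y end.
- jar_mid (a point): Bystander: middle of an upright amber glass jar, 60 mm across, 95 mm high.
- bin_mid (a point): Bystander: middle of a small open white bin, 100 by 80 by 50 mm high.
- pick_mid (a point): Bystander: a blue-handled hand tool with a steel shank, lying on the bench, 180 mm long along its x; the point is in the handle.
Things that resemble listed ones, but are neither listed nor needed, are in the scene too. Leave any green, orange or red look-alike of the box alone.

How it is judged:
By the outcome, as a careful person would: the job done as asked, in the order asked, and still so for the second after the job is handed in, while the arm keeps its last pose, push and grip.
It also fails if it takes over 56 s, if anything falls off the work surface, if the arm or the gripper's body presses on something with over 40 N, if the wrist force passes 120 N, or if a joint passes its speed limit or range.

## Robot

A 7-joint arm with a two-finger parallel gripper is mounted at the origin on the work surface. World frame = base frame: x ahead of the robot, y to its left, z up, the work surface at z = 0. Lengths are in m, angles in rad, forces in N, time in s.
With the tool pointing down it reaches from about 0.425 to 1.025 m from the base axis. Payload 9.4 kg.
Tool frame: the origin (TCP) lies on the centre line of the jaws, within the pads' length; the fingertips stand 8 mm ahead of it and the grasp point (between the pads) lies 11 mm behind it; z points along the fingers, x is the direction in which the jaws open and shut, and the axes are right-handed (so a half turn about z gives the same grasp; the last joint's range is limited). The gripper opens to 85 mm and grips with 20 to 120 N. Pads are 22 mm wide; open, the fingers measure 114 mm over their backs; the gripper's body (76 mm by 85 mm) begins 54 mm behind the grasp point. The pads swing forward as they close: fully open they stand 13 mm farther back than shut.
Start: joints at [1.07, 0.599, -0.003, 1.599, 0.002, 0.943, -0.08], TCP at [0.298, -0.661, 0.239] pointing down, gripper open.
Joint ranges: [-2.57, 2.57], [-0.35, 1.97], [-1.29, 1.29], [0.11, 2.56], [-1.05, 4.19], [0.11, 1.86], [-2.63, 2.63]. Speed limits (rad/s): [2.22, 2.22, 3.01, 3.01, 3.14, 3.14, 3.14].

## Interface

Orientations are given as a rotation vector (axis times angle).
In Python, from rig import env, vision gives the robot as it stands.
- The arm moves only by the tool carry_out, never from a script. Its argument "series" is text: rows parted by semicolons, each of 5 numbers parted by spaces: the closure, from 0 (fully open) to 1 (shut), then the shift along the world's x, y, z as a fraction of full scale, then the turn about the world's z as a fraction of full scale. In form: gripper x y z twist; .... A call has 1 to 12 rows; each row is the pose to reach, as a shift and turn from the pose measured when the call began; what a row does not reach only later rows make up. Full scale, the value 1, is 0.2 m for a shift and 60 degrees for a turn. A row lasts 1/8 s, in which the tool goes at most 62.5 mm and 10.7 degrees, less where a joint would pass 70% of its speed; a pose out of reach is approached as far as the arm can. A call with a number of a shift or a turn outside -1 to 1 is refused whole. A call with a gripper value outside its range is refused whole. The fingers move at their own pace and stop on an object; the grip force is fixed at half the most. Time passes only in rows, so rows that repeat a pose let the fingers close. It gives the time, the measured TCP pose, the force and the opening at its end, in the units of the state.
- env.observe(): the state, without advancing time (a new reading comes with each control period).
- vision.get_image(name): name is "side" or "top"; returns the picture (480x640x3 uint8, red, green, blue); there is no depth.
- vision.get_calibration(name): a dict with "vfov" (degrees; the focal length in pixels is half the picture's height over the tangent of half this angle, whatever the lens; pixels are square), "cx", "cy" (the principal point, pixels), "dist" ([k1, k2, p1, p2, k3] as OpenCV has them; the pictures are not rectified), "extrinsics" (4x4, takes a point from camera to world coordinates). Camera axes: x right, y up, looking along -z (the intrinsics and any distortion apply to the point x, -y, -z); pixel columns grow to the right and rows downward; lengths in m; the calibration is good to about 2 mm. A picture is of the moment at which its call begins. get_calibration takes no time and is no camera call.
- env.finish_job(): hands the job in, once; it reports no verdict.
Trained networks look in the newest picture that a camera, given by its name, has taken for a name from the list of things; names that differ only in an ending like _2 or _b are one class to them, and where a whole thing is asked for, a point or a joint stands for the part that bears it (a point fixed in the world has none). Each returns a list of dicts, best first, with "confidence" (0 to 1); they miss things now and then, are a little off and sometimes report something else, mostly with a low value. They report only what shows in the picture. A call takes as long as a camera call. They do not tell look-alikes from the thing itself.
- vision.find_in(camera, target): "position" ([x, y, z] in m, in world coordinates, good to about 4 mm: the middle of the surface that is visible of it).
- vision.regions_of(camera, target): "pixels" (480x640 bool, what is visible of it).
The state is a dict: "time_s": time; "joints": joint angles; "qvel": joint speeds; "joint_torque": joint torques, N m; "ee_pos": TCP position; "tool_rot": TCP orientation; "ft_force": force on the tool from outside, world axes, zero at the start; "moment": the same for the moment, N m; "gripper_width": finger opening in m.
Only numpy, scipy, OpenCV 4.12 (cv2) and the standard library are available. Lean on these libraries where they do the work, as an engineer would, in place of code of your own. Each camera call takes 0.05 s, during which the arm holds its last target. There are 200 camera calls.

## Working session

There is one attempt and no reset: what is moved stays moved. The work goes in short steps, Python scripts to look and compute and a tool call to move; the robot and the scene stay as the last step left them, time stands still between calls to the robot, and variables do not carry over. Pictures are saved under pics/ and viewed, about 8 in all and at most 12, crops included, and the job is handed in when it is done.

Besides the shell and the picture viewer there is one more tool, called after "Emit:" in YAML: its name, and indented under it one key for each argument. carry_out: Moves the arm, as the interface text tells. Its arguments: {"type":"object","properties":{"series":{"type":"string"}},"required":["series"]}

```bash
mkdir -p pics
cat > h.py <<'E'
import numpy as np, cv2
from rig import env, vision
def cal(n):
    c=vision.get_calibration(n); f=240/np.tan(np.radians(c["vfov"])/2)
    K=np.array([[f,0,c["cx"]],[0,f,c["cy"]],[0,0,1]]); return K,np.array(c["dist"],float),np.array(c["extrinsics"])
def px(n,P):
    K,d,E=cal(n); p=(np.atleast_2d(P)-E[:3,3])@E[:3,:3]; p=p*[1,-1,-1]
    return cv2.projectPoints(p,np.zeros(3),np.zeros(3),K,d)[0][:,0]
def at_z(n,uv,z):
    K,d,E=cal(n); u=cv2.undistortPoints(np.array(uv,float).reshape(-1,1,2),K,d)[:,0]
    r=np.c_[u[:,0],-u[:,1],-np.ones(len(u))]@E[:3,:3].T; o=E[:3,3]
    return o+r*((z-o[2])/r[:,2])[:,None]
def save(n,f,crop=None,s=1):
    im=vision.get_image(n)[:,:,::-1]
    if crop: im=im[crop[1]:crop[3],crop[0]:crop[2]]
    cv2.imwrite("pics/"+f,cv2.resize(im,None,fx=s,fy=s,interpolation=cv2.INTER_CUBIC))
E
python3 - <<'E'
from h import *
np.set_printoptions(precision=3,suppress=True)
save("top","t0.png"); save("side","s0.png")
for n in ("top","side"):
    print(n,cal(n)[2][:3,3])
    for t in ("box","rack","box_fin","cap_a_top","jar_mid","bin_mid","pick_mid"):
        for r in vision.find_in(n,t)[:4]:
            p=np.array(r["position"]); print(t,round(r["confidence"],2),p,px(n,p)[0].round())
E
```

```text
top [0.44  0.    1.203]
box 0.68 [0.561 0.054 0.059] [301. 235.]
box 0.61 [ 0.343 -0.009  0.042] [327. 332.]
box 0.61 [0.296 0.234 0.037] [220. 349.]
box 0.56 [ 0.8   -0.192  0.039] [407. 138.]
rack 0.73 [0.549 0.07  0.008] [295. 242.]
box_fin 0.98 [0.292 0.233 0.038] [221. 351.]
box_fin 0.88 [ 0.798 -0.185  0.04 ] [405. 138.]
box_fin 0.86 [ 0.341 -0.009  0.04 ] [327. 332.]
box_fin 0.83 [0.561 0.057 0.061] [300. 235.]
cap_a_top 0.54 [0.353 0.237 0.064] [217. 325.]
cap_a_top 0.46 [ 0.76  -0.231  0.066] [426. 152.]
jar_mid 0.75 [0.532 0.303 0.097] [188. 244.]
bin_mid 0.85 [ 0.591 -0.323  0.005] [459. 228.]
pick_mid 0.61 [0.768 0.021 0.022] [318. 151.]
side [0.08  0.444 0.697]
box 0.97 [ 0.793 -0.177  0.042] [296. 170.]
box 0.73 [0.332 0.013 0.04 ] [389. 315.]
box 0.67 [0.552 0.072 0.058] [285. 263.]
box 0.57 [0.274 0.246 0.04 ] [322. 425.]
rack 0.61 [0.518 0.14  0.006] [273. 307.]
rack 0.5 [0.517 0.317 0.073] [189. 343.]
box_fin 0.82 [ 0.792 -0.178  0.038] [297. 171.]
box_fin 0.7 [0.331 0.015 0.04 ] [389. 316.]
box_fin 0.67 [0.551 0.07  0.06 ] [286. 262.]
cap_a_top 0.78 [0.351 0.244 0.063] [288. 384.]
cap_a_top 0.69 [0.313 0.054 0.06 ] [384. 328.]
cap_a_top 0.51 [0.556 0.117 0.079] [266. 266.]
jar_mid 0.87 [0.519 0.32  0.072] [187. 343.]
bin_mid 0.73 [ 0.584 -0.322  0.025] [393. 186.]
bin_mid 0.65 [0.554 0.124 0.08 ] [264. 268.]
pick_mid 0.73 [0.771 0.027 0.021] [239. 216.]
```

View pics/t0.png

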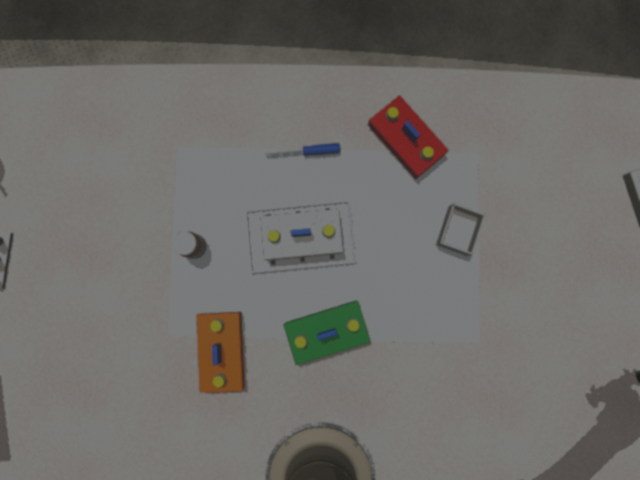

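View pics/s0.png

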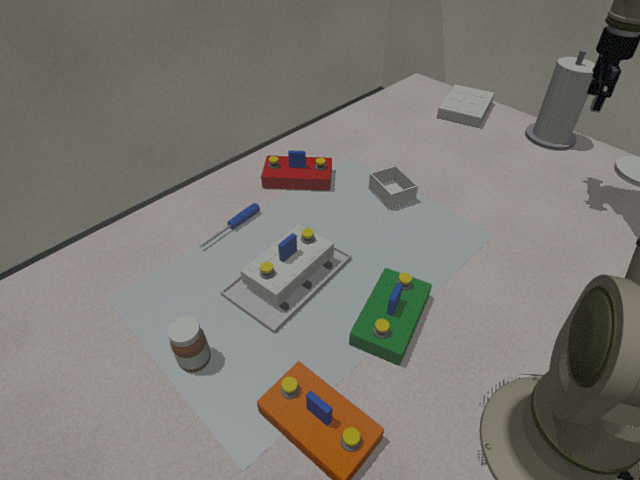

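The top picture shows four candidates for the box: white on the rack (301,235), red (408,138), green (327,332) and orange (220,351). White on the rack matches the description. Its caps are at about (274,237) and (329,231), and its fin is at (301,233). Next I'll measure these and check them in a crop.

```bash
cat > m.py <<'E'
from h import *
np.set_printoptions(precision=4,suppress=True)
def blobs(n,win,lo,hi,amin=15):
    im=vision.get_image(n); h=cv2.cvtColor(im,cv2.COLOR_RGB2HSV); m=cv2.inRange(h,lo,hi)
    w=np.zeros_like(m); w[win[1]:win[3],win[0]:win[2]]=1; m=m*w
    k,l,s,c=cv2.connectedComponentsWithStats(m)
    return [(c[i],s[i]) for i in range(1,k) if s[i,4]>=amin]
Y=((22,120,80),(35,255,255)); B=((105,120,40),(130,255,255))
E
python3 - <<'E'
from m import *
for n,w in (("top",(245,200,358,275)),("side",(225,215,350,320))):
    for nm,c in (("Y",Y),("B",B)):
        for cc,s in blobs(n,w,*c):
            print(n,nm,cc,s, at_z(n,cc,0.080 if nm=="Y" else 0.106))
im=vision.get_image("top")
a=cv2.resize(im[200:278,242:360],None,fx=5,fy=5,interpolation=2)
b=cv2.resize(vision.get_image("side")[215:330,215:355],None,fx=5,fy=5,interpolation=2)
b=b[:,:]; a=cv2.resize(a,(400,264)); b=cv2.resize(b,(400,329))
o=np.zeros((329,800,3),np.uint8); o[:264,:400]=a; o[:,400:]=b
cv2.imwrite("pics/c1.png",cv2.convertScaleAbs(o[:,:,::-1],alpha=1.4))
E
```

```text
top Y [328.4146 230.4146] [324 226  10  10  82] [[ 0.5701 -0.0081  0.08  ]]
top Y [273.3171 235.5976] [269 231  10  10  82] [[0.5559 0.1147 0.08  ]]
top B [300.6   231.875] [292 229  18   6  80] [[0.5626 0.0527 0.106 ]]
side Y [307.3261 232.9348] [302 228  12  11  92] [[ 0.5673 -0.0039  0.08  ]]
side Y [266.4107 267.0625] [261 262  12  11 112] [[0.553  0.1183 0.08  ]]
side B [237.1915 218.8298] [229 215  20  10  94] [[0.6799 0.0886 0.106 ]]
side B [286.6543 240.0247] [279 234  17  14  81] [[0.5605 0.0578 0.106 ]]
```

View pics/c1.png

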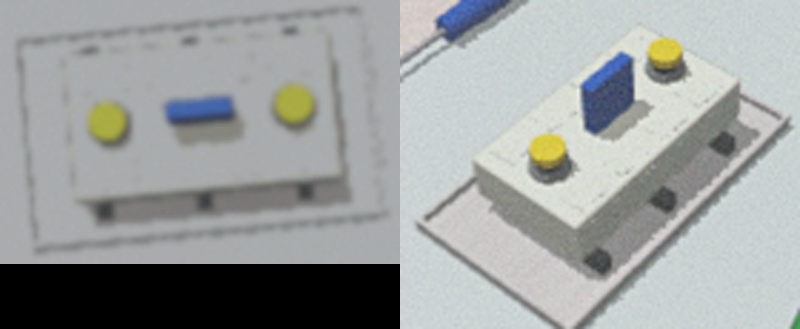

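The crop confirms the white box on the rack, with a blue fin, both yellow caps slightly raised, and the ribs under the caps. The caps measure 124 mm apart, as specified. Next come the rack centre and the tool state.

Run:
```python
from m import *
from scipy.spatial.transform import Rotation as R
c=np.array([[18,42],[358,8],[388,212],[35,250]])*5/5*(118/400)+[242,200]
p=at_z("top",c,0.012); print(p, p.mean(0)); print(np.linalg.norm(np.diff(p,axis=0),axis=1))
s=env.observe(); print(s["time_s"],s["ee_pos"],s["ft_force"],s["gripper_width"]); print(R.from_rotvec(s["tool_rot"]).as_matrix())
```

```text
[[ 0.6173  0.1855  0.012 ]
 [ 0.6462 -0.053   0.012 ]
 [ 0.5032 -0.0761  0.012 ]
 [ 0.4716  0.1686  0.012 ]] [0.5596 0.0563 0.012 ]
[0.2403 0.1448 0.2467]
1.1 [ 0.2981 -0.6609  0.2393] [0.5425 0.0979 0.2404] 0.08526022849309664
[[ 0.4112 -0.9115 -0.0001]
 [-0.9115 -0.4112 -0.    ]
 [-0.      0.0001 -1.    ]]
```

Emit:
carry_out:
  series: "1 0.1 0.25 0 0.1; 1 0.2 0.5 0 0.2; 1 0.3 0.75 0 0.3; 1 0.4 1 0 0.4; 1 0.4 1 0 0.4"

```text
time_s: 1.72
ee_pos: [0.3805, -0.4568, 0.2398]
tool_rot: [-2.938, 1.107, -0.001]
ft_force: [0.1, -1.5, 0.7]
gripper_width: 0.0006
```

Emit:
carry_out:
  series: "1 0.1 0.25 0 0.1; 1 0.2 0.5 0 0.2; 1 0.3 0.75 0 0.3; 1 0.4 1 0 0.4; 1 0.4 1 0 0.4"

```text
time_s: 2.35
ee_pos: [0.4624, -0.2537, 0.2401]
tool_rot: [-3.104, 0.463, -0.002]
ft_force: [-1.0, -1.3, -0.9]
gripper_width: 0.0001
```

Emit:
carry_out:
  series: "1 0.1 0.25 0 0.1; 1 0.2 0.5 0 0.2; 1 0.3 0.75 0 0.3; 1 0.4 1 0 0.4; 1 0.4 1 0 0.4"

```text
time_s: 2.98
ee_pos: [0.5442, -0.0509, 0.2404]
tool_rot: [-3.131, -0.199, -0.004]
ft_force: [-0.7, -0.6, -0.2]
gripper_width: 0.0001
```

Emit:
carry_out:
  series: "1 0.12 0.23 0 -0.01; 1 0.12 0.23 -0.3 -0.01; 1 0.12 0.23 -0.5 -0.01; 1 0.12 0.23 -0.62 -0.01; 1 0.12 0.23 -0.62 -0.01"

```text
time_s: 3.6
ee_pos: [0.5673, -0.0072, 0.1146]
tool_rot: [-3.133, -0.178, 0.002]
ft_force: [-0.4, 0.3, 0.4]
gripper_width: -0.0004
```

Run:
```python
from m import *
s=env.observe(); print(s["ee_pos"],s["tool_rot"],s["ft_force"])
p=s["ee_pos"]-np.array([0,0,.008]); print(px("side",[p])[0])
save("side","s2.png",(210,140,370,300),4)
```

```text
[ 0.5673 -0.0072  0.1146] [-3.133  -0.1782  0.0019] [-0.4001  0.271   0.3954]
[308.2434 222.6143]
```

View pics/s2.png

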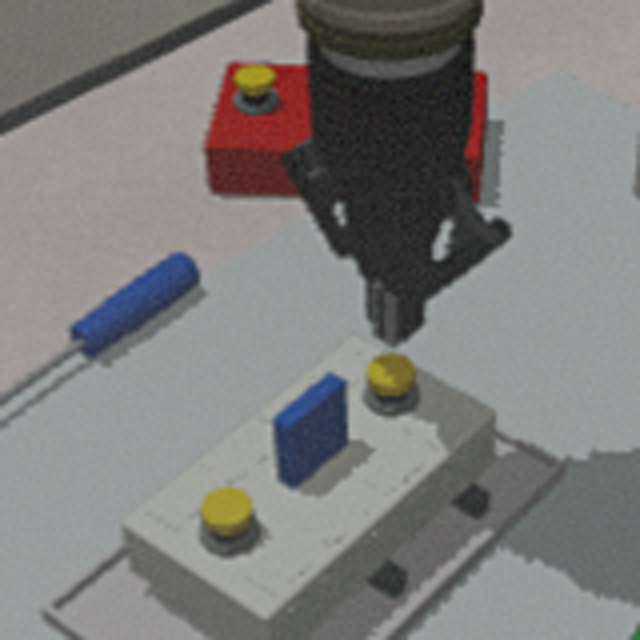

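The fingertips, at (393,330) in the crop, are centred over the far cap at (390,375). Pressing now.

Emit:
carry_out:
  series: "1 0 0.01 -0.1 0; 1 0 0.01 -0.13 0; 1 0 0.01 -0.15 0; 1 0 0.01 -0.16 0; 1 0 0.01 -0.165 0; 1 0 0.01 -0.17 0; 1 0 0.01 -0.17 0"

```text
time_s: 4.53
ee_pos: [0.5684, -0.0048, 0.0821]
tool_rot: [-3.133, -0.179, -0.002]
ft_force: [1.3, -3.0, 3.4]
gripper_width: 0.0001
```

Emit:
carry_out:
  series: "1 0 0.01 -0.005 0; 1 0 0.01 -0.01 0; 1 0 0.01 -0.015 0; 1 0 0.01 -0.015 0"

```text
time_s: 5.03
ee_pos: [0.5684, -0.0025, 0.08]
tool_rot: [-3.133, -0.179, -0.003]
ft_force: [-3.2, -2.3, 15.8]
gripper_width: -0.0001
```

Emit:
carry_out:
  series: "1 0 0 -0.005 0; 1 0 0 -0.01 0; 1 0 0 -0.015 0; 1 0 0 -0.015 0"

```text
time_s: 5.52
ee_pos: [0.5685, -0.0024, 0.0797]
tool_rot: [-3.134, -0.18, -0.006]
ft_force: [-8.2, -4.8, 40.6]
gripper_width: -0.0002
```

Cap b stopped hard at a tip height of 0.072 m, which is the home height. Moving to cap a.

Emit:
carry_out:
  series: "1 0 0 0.1 0; 1 0 0 0.3 0; 1 0 0 0.33 0; 1 -0.03 0.2 0.33 0; 1 -0.05 0.45 0.33 0; 1 -0.065 0.575 0.33 0; 1 -0.065 0.575 0.33 0; 1 -0.065 0.575 0.2 0; 1 -0.065 0.575 0.15 0; 1 -0.065 0.575 0.15 0"

```text
time_s: 6.78
ee_pos: [0.555, 0.1118, 0.1088]
tool_rot: [-3.135, -0.178, -0.003]
ft_force: [0.1, -0.2, 0.1]
gripper_width: -0.0001
```

Run:
```python
from m import *
s=env.observe(); print(s["ee_pos"],s["tool_rot"],s["ft_force"])
p=s["ee_pos"]-np.array([0,0,.008]); print(px("side",[p])[0])
for cc,st in blobs("side",(225,215,350,320),*Y): print(cc,st)
save("side","s3.png",(210,150,370,310),4)
```

```text
[0.555  0.1118 0.1088] [-3.1349 -0.1785 -0.0028] [ 0.1335 -0.1792  0.0609]
[267.4361 257.3215]
[307.4086 235.9892] [302 232  12  10  93]
[266.2845 267.3621] [261 262  12  12 116]
```

View pics/s3.png

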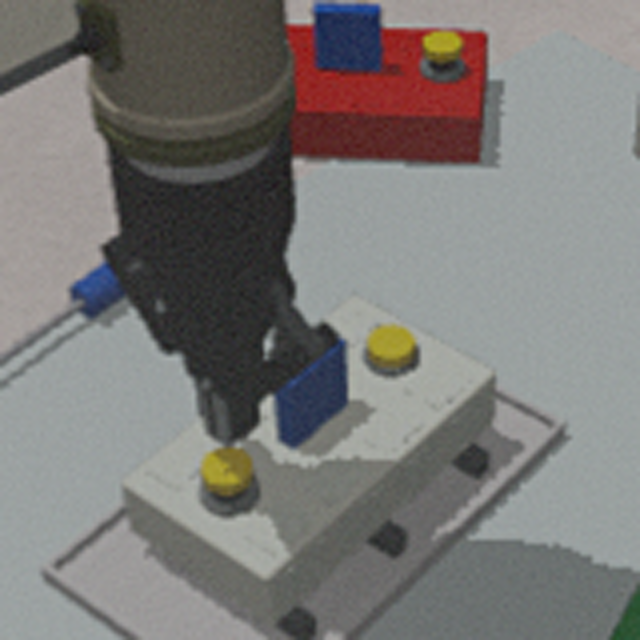

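Cap b's head now sits on its collar (crop 390,350), and the tips are over cap a (228,470). Pressing cap a.

Emit:
carry_out:
  series: "1 0 0 -0.07 0; 1 0 0 -0.1 0; 1 0 0 -0.115 0; 1 0 0 -0.125 0; 1 0 0 -0.135 0; 1 0 0 -0.14 0; 1 0 0 -0.145 0; 1 0 0 -0.15 0; 1 0 0 -0.15 0"

```text
time_s: 8.0
ee_pos: [0.5556, 0.112, 0.0801]
tool_rot: [-3.135, -0.179, -0.006]
ft_force: [-1.3, -2.2, 6.2]
gripper_width: 0.0003
```

Emit:
carry_out:
  series: "1 0 0 -0.005 0; 1 0 0 -0.01 0; 1 0 0 -0.012 0; 1 0 0 -0.012 0"

```text
time_s: 8.5
ee_pos: [0.5557, 0.112, 0.0798]
tool_rot: [-3.135, -0.179, -0.008]
ft_force: [-8.6, -4.7, 30.6]
gripper_width: -0.0
```

Emit:
carry_out:
  series: "1 0 0 0.1 0; 1 0 0 0.4 0; 0 0 0 0.55 0; 0 0.02 -0.15 0.55 0; 0 0.032 -0.292 0.55 0; 0 0.032 -0.292 0.55 0; 0 0.032 -0.292 0.55 0; 0 0.032 -0.292 0.55 0"

```text
time_s: 9.5
ee_pos: [0.5621, 0.0549, 0.1898]
tool_rot: [-3.135, -0.181, -0.009]
ft_force: [-0.3, 1.1, 0.5]
gripper_width: 0.0852
```

Run:
```python
from m import *
s=env.observe(); print(s["ee_pos"],s["tool_rot"],s["ft_force"],s["gripper_width"])
for cc,st in blobs("side",(225,215,350,320),*Y): print(cc,st,at_z("side",cc,0.070))
for cc,st in blobs("side",(265,215,310,290),*B): print(cc,st,at_z("side",cc,0.086))
f=[.5625,.0535,.106]; print(px("side",[f,s["ee_pos"]]))
save("side","s4.png",(210,150,370,310),4)
```

```text
[0.5621 0.0549 0.1898] [-3.1345 -0.181  -0.0085] [-0.2756  1.1387  0.479 ] 0.08515104621827724
[307.3978 235.8925] [302 231  12  10  93] [[ 0.5685 -0.005   0.07  ]]
[266.6147 269.9817] [261 265  12  11 109] [[0.5545 0.1176 0.07  ]]
[286.122  240.9756] [279 234  17  18  82] [[0.5755 0.0473 0.086 ]]
[[287.596  238.4659]
 [284.9268 205.8497]]
```

View pics/s4.png

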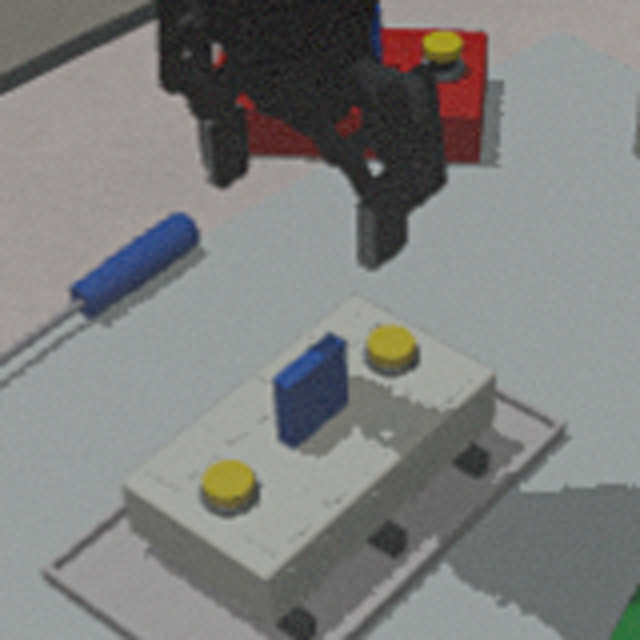

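Both heads sit on their collars and the open jaws straddle the fin centre to within about 2 mm. Descending and gripping.

Emit:
carry_out:
  series: "0 0 0 -0.2 0; 0 0 0 -0.4 0; 0 0 0 -0.52 0; 0 0 0 -0.565 0; 0 0 0 -0.565 0; 0 0 0 -0.565 0"

```text
time_s: 10.4
ee_pos: [0.5626, 0.0546, 0.0777]
tool_rot: [-3.135, -0.18, -0.011]
ft_force: [0.0, 0.3, -0.4]
gripper_width: 0.0849
```

Emit:
carry_out:
  series: "0.3 0 0 0 0; 0.5 0 0 0 0; 0.7 0 0 0 0; 0.8 0 0 0 0; 1 0 0 0 0; 1 0 0 0 0; 1 0 0 0 0; 1 0 0 0 0; 1 0 0 0 0"

```text
time_s: 11.52
ee_pos: [0.563, 0.0547, 0.0779]
tool_rot: [-3.135, -0.18, -0.012]
ft_force: [2.1, -0.5, 2.0]
gripper_width: 0.0114
```

Emit:
carry_out:
  series: "1 0 0 0.02 0; 1 0 0 0.06 0; 1 0 0 0.11 0; 1 0 0 0.17 0; 1 0 0 0.24 0; 1 0 0 0.32 0; 1 0 0 0.4 0; 1 0 0 0.48 0; 1 0 0 0.56 0; 1 0 0 0.63 0; 1 0 0 0.68 0; 1 0 0 0.7 0"

```text
time_s: 13.02
ee_pos: [0.5631, 0.0547, 0.2185]
tool_rot: [-3.135, -0.18, -0.013]
ft_force: [-0.3, 0.2, -3.4]
gripper_width: 0.0112
```

Emit:
carry_out:
  series: "1 0 0 0 0; 1 0 0 0 0; 1 0 0 0 0; 1 0 0 0 0"

```text
time_s: 13.52
ee_pos: [0.563, 0.0547, 0.2182]
tool_rot: [-3.135, -0.181, -0.012]
ft_force: [-0.5, 0.3, -3.9]
gripper_width: 0.0111
```

Run:
```python
from m import *
s=env.observe(); print(s["ee_pos"],s["tool_rot"],s["ft_force"],s["moment"],s["gripper_width"])
dz=s["ee_pos"][2]-0.0779
for cc,st in blobs("side",(225,120,360,320),*Y): print(cc,st,at_z("side",cc,0.070+dz))
ca=np.array([[.5545,.1176,.07+dz],[.5685,-.005,.07+dz]]); print("expected",px("side",ca))
save("side","s5.png",(200,80,380,300),2.7)
```

```text
[0.563  0.0547 0.2182] [-3.1346 -0.1805 -0.0119] [-0.462   0.3479 -3.8953] [-0.0506 -0.0063  0.0221] 0.011120946387957374
[320.0508 161.1186] [316 158   9   8  59] [[ 0.5982 -0.0715  0.2103]]
[307.102  182.4694] [301 177  12  11  98] [[ 0.5648 -0.0043  0.2103]]
[260.3768 215.6087] [254 210  14  12 138] [[0.5525 0.118  0.2103]]
expected [[259.8213 214.9833]
 [306.0325 181.4743]]
```

View pics/s5.png

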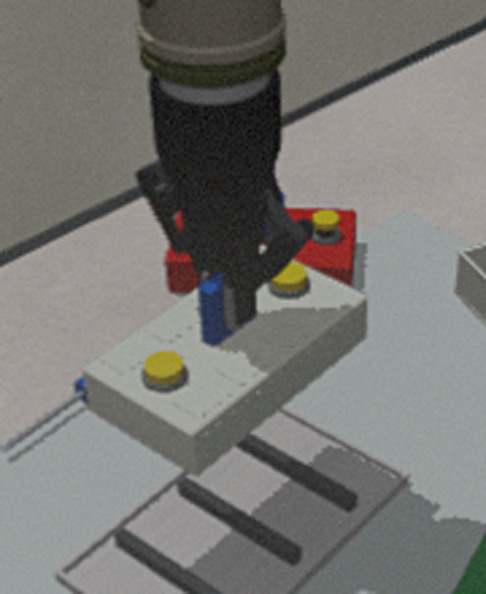

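The box is up with its underside about 0.16 m above the bench. The caps are within 1–2 px of where a level box would put them. Holding for over 3 s now.

Emit:
carry_out:
  series: "1 0 0 0 0; 1 0 0 0 0; 1 0 0 0 0; 1 0 0 0 0; 1 0 0 0 0; 1 0 0 0 0; 1 0 0 0 0; 1 0 0 0 0; 1 0 0 0 0; 1 0 0 0 0; 1 0 0 0 0; 1 0 0 0 0"

```text
time_s: 15.12
ee_pos: [0.5631, 0.0548, 0.2183]
tool_rot: [-3.135, -0.18, -0.012]
ft_force: [0.1, 0.5, -4.1]
gripper_width: 0.0113
```

Emit:
carry_out:
  series: "1 0 0 0 0; 1 0 0 0 0; 1 0 0 0 0; 1 0 0 0 0; 1 0 0 0 0; 1 0 0 0 0; 1 0 0 0 0; 1 0 0 0 0; 1 0 0 0 0; 1 0 0 0 0; 1 0 0 0 0; 1 0 0 0 0"

```text
time_s: 16.62
ee_pos: [0.563, 0.0547, 0.2183]
tool_rot: [-3.135, -0.18, -0.012]
ft_force: [-0.0, -1.3, -3.9]
gripper_width: 0.0113
```

Emit:
carry_out:
  series: "1 0 0 0 0; 1 0 0 0 0; 1 0 0 0 0; 1 0 0 0 0; 1 0 0 0 0; 1 0 0 0 0; 1 0 0 0 0; 1 0 0 0 0"

```text
time_s: 17.62
ee_pos: [0.5631, 0.0547, 0.2183]
tool_rot: [-3.135, -0.18, -0.012]
ft_force: [-0.4, -0.8, -3.1]
gripper_width: 0.0115
```

Run:
```python
from m import *
s=env.observe(); print(s["time_s"],s["ee_pos"],s["tool_rot"],s["ft_force"],s["gripper_width"])
for cc,st in blobs("side",(225,170,360,320),*Y): print(cc)
for t in ("jar_mid","bin_mid","pick_mid"):
    for r in vision.find_in("side",t)[:1]: print(t,r["confidence"],np.array(r["position"]))
env.finish_job(); print(env.observe()["time_s"])
```

```text
17.625 [0.5631 0.0547 0.2183] [-3.1347 -0.1803 -0.0122] [-0.3512 -0.7706 -3.0508] 0.011475751325093321
[307.2474 182.3299]
[260.3841 215.5942]
jar_mid 0.87 [0.5183 0.3174 0.0731]
bin_mid 0.77 [ 0.5815 -0.3228  0.0269]
pick_mid 0.65 [0.7684 0.0932 0.0133]
the job is handed in; nothing more can be done
the job is handed in; nothing more can be done
```

I pressed both yellow caps home on the rack, lifted the white box by its blue fin, and held it still over the rack for about 4 s. I handed the job in at 17.6 s with the box still held up.

- **Caps:** each one stopped hard with the fingertips at about 72 mm above the bench, which is the fully home height. The side picture showed both heads seated on their collars. The last pushes read about 41 N on cap b and 31 N on cap a at the wrist, applied through the fingertips. Cap b's reading was just over the 40 N limit given for the arm or gripper body.
- **Hold:** the underside was about 14 cm above the rib tops and about 4 mm from the measured rack centre. The tool and caps did not move during the hold, to 0.1 mm and 0.2 px. The caps were within 1–2 px of where a level box would put them. The grip opening stayed steady at 11–11.5 mm.
- **Bystanders:** the jar and bin were found where they started, within about 3 mm.
- **Check that disagreed:** the network put the hand tool about 7 cm from its first position. I think this is because the lifted box hid its handle and only the shank showed. The arm never went near it, but I did not confirm that separately.

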